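Hang the finished key on the pick-up board by its snap hook

TASK

The key with the yellow head is ready for its customer: hang it by its snap hook on the free eye of the sloping pick-up board, beside the blue one. Press the hook's gate against a leg of the eye until the leg is inside, draw the key down the slope so that the gate springs shut and the leg sits in the crook of the hook, and hold a short, gentle tug on it (some 8 N) to be sure that it holds. Then let it go, hanging on the board below the eye; do not wrench the eye, and leave the blue key and the other things where they are.

Things in the scene. Friction and masses are not known exactly. Their poses are not given: they have to be found in the camera images.
- key: The key: yellow plastic head 46 x 24 x 14 mm (along its x, y, z), steel blade behind it, steel snap hook ahead; x from -57 to +88 mm, 85 g, rigid but for the gate. Origin under the head's centre, on the underside; x from head to hook, z out of the upper face; lies flat on the bare bench (3 mm below the mats), z up, at the start. Grip the head across y, firmly (100 N).
- key_head (a point): Centre of the yellow head, 7 mm above the key's underside; key frame (0, 0, 7) mm. Laid on the panel, the head holds the hook's mid-plane 7 mm out from it. The key starts between two machines; a milling machine 0.5 m tall stands behind x = 0.47 m between it and the board, so carry the key back towards the robot and round the machine's front.
- key_spine (a point): On the axis of the hook's fixed spine: key frame (58, 14, 7) mm. The hook is a flat closed loop of 7 mm round bar in the plane z = 7 mm; the spine is its +y side (y = 14, x 47 to 72 mm). A 7 mm bar inside the loop meets the spine when its centre is at y = 7 mm.
- key_crook (a point): Centre of the eye's leg when it sits in the bottom of the crook, the closed far end of the hook (a half circle of radius 12.5 mm about x = 72, y = 1.5): key frame (77.5, 1.5, 7) mm. A tug on the key towards its blade pulls here.
- key_nose (a point): End of the nose, the hook's fixed end that comes back from the crook on the -y side: centre of its round end, radius 3.5 mm, key frame (68, -11, 7) mm. A leg pressed on it (x above 61 mm) does not get in.
- key_hinge (a point): Hinge of the gate, key frame (38, -11, 7) mm. The gate, a 5 mm rod 24 mm long, lies from here along +x to the nose and closes the loop's -y side. With the hook pointing up the slope and the key's upper face outward the gate faces right: it goes onto the eye's left (+y) leg, from the left, moving right.
- key_mouth (a point): Best point of the gate to press on the leg, near the gate's tip: key frame (58, -11, 7) mm. A leg with x between about 50 and 60 mm gets in, from the -y side, the loop square to the leg, swinging the gate in ahead of it. The gate slips past the leg and springs shut only when the leg is then drawn towards the crook, beyond about x = 66 mm.
- gate (a joint): Angle of the snap hook's sprung gate: 0 shut against the nose, 1.05 rad swung right into the loop. The spring always tends to shut it; pressing it in near the tip takes about 3 N to start and 7 to 10 N, with friction, to go right in.
- board: Pick-up board, fixed: plywood panel 200 mm wide, 175 mm long, sloping up 40 degrees from level. Origin on the bench under the centre of its base; x level towards the high edge, y level to the left along the panel. Lower edge of the panel's surface at x = -67, z = 18 mm, upper edge at x = 67, z = 130. In this frame up the slope is (0.766, 0, 0.643), square out of it (-0.643, 0, 0.766).
- eye_row (a point): On the panel's surface at board y = -45 mm, 135 mm up from the lower edge, on the slotted track that holds the eyes. The free eye is clamped on this line, its middle anywhere within 25 mm either way along the board's y of this point; its place is not measured: find it by feel or by eye. A U of 7 mm bar square to the panel, legs (left eye_free_c0, right eye_free_c6) 34 mm apart along y.
- shelf_front (a point): Middle of the lower front edge of the board's small shelf, 200 mm wide, that overhangs the eyes, 63 mm above their feet: a gripper held upright does not get under it; tilt with the slope and bring the hook up the slope from below. The eye's cross bar has its underside only 16 mm out from the panel and the foot plate (54 x 20 mm) is 2 mm thick, so keep the hook's loop flat along the panel.
- eye_used: The other eye, at board y = 62 mm on the same line, with a key of the same make but a blue head already hanging on it, all fixed: the blue head lies on the panel, its centre 78 mm down the slope from that eye's left leg. Origin on the panel between the legs, axes as the board's.
- driver_yellow: Bystander: screwdriver with a yellow handle, 190 mm, right front.
- pliers: Bystander: red-handled pliers, 159 mm, lying in front of the milling machine; origin at the middle, underneath.
- tape_roll: Bystander: roll of brown tape, 58 mm across and 20 mm high, behind the board.
- padlock_b: Bystander: black padlock, 74 x 50 x 18 mm, lying in front of the milling machine.

How it is judged:
By the outcome, as a careful person would: the job done as asked, in the order asked, and still so for the second after the job is handed in, with the robot touching nothing.
It also fails if it takes over 72 s, if anything falls off the work surface, if the arm or the gripper's body presses on something with over 40 N, if the wrist force passes 120 N, or if a joint passes its speed limit or range.

ROBOT

A 6-joint arm with a two-finger parallel gripper is mounted at the origin on a cart in front of the work surface, level with it; the furniture and walls round the work are solid. World frame = base frame: x ahead of the robot, y to its left, z up, the work surface at z = 0. Lengths are in m, angles in rad, forces in N, time in s.
With the tool pointing down it reaches from about 0.25 to 0.775 m from the base axis. Payload 4 kg.
Tool frame: the origin (TCP) lies between the finger pads; the fingertips stand 14 mm ahead of it and the grasp point (between the pads) lies 5 mm behind it (nose_length is the distance from the TCP to the fingertips, in m); z points along the fingers, y is the line along which they close (so a half turn about z gives the same grasp; the last joint's range is limited). The gripper opens to 94 mm and grips with 3 to 60 N. Pads are 16 mm wide; open, the fingers measure 119 mm over their backs; the gripper's body (75 mm by 177 mm) begins 78 mm behind the grasp point.
Start: joints at [-1.236, 0.087, 1.371, -0, 1.684, -0.103], TCP at [0.233, -0.498, 0.22] pointing down, gripper open.
Joint ranges: [-3.1, 3.1], [-0.76, 2.03], [0.27, 2.55], [-1.08, 4.22], [0.17, 2.65], [-2.57, 2.57]. Speed limits (rad/s): [2.79, 2.79, 3.14, 3.14, 3.14, 3.14].

INTERFACE

Orientations are given as [roll, pitch, yaw] about the fixed x, y, z axes, in that order (R = Rz(yaw) Ry(pitch) Rx(roll)).
In Python, from bench import * gives the robot as it stands.
- The arm moves only by the tool move_arm, never from a script. Its argument "steps" is one flat list of numbers, 7 for each row, row after row: the turn, a rotation vector about the world's x, y, z in rad, then the shift along the world's x, y, z in m, then the opening, from 0 (shut) to 1 (fully open). A call has 1 to 12 rows; each row is the pose to reach, as a shift and turn from the pose commanded when the call began; what a row does not reach only later rows make up. A row lasts 1/10 s, in which the tool goes at most 50 mm and 8.59 degrees, less where a joint would pass 70% of its speed; a pose out of reach is approached as far as the arm can. A call with a gripper value outside its range is refused whole. The fingers move at their own pace and stop on an object; the grip force is fixed at half the most. Time passes only in rows, so rows that repeat a pose let the fingers close. It gives the time, the measured TCP pose, the force, the opening and the grip force at its end, in the units of the state.
- get_obs(): the state, without advancing time (a new reading comes with each control period).
- snapshot(name): name is "scene" or "top" or "wrist"; returns (picture, depth): 420x560x3 uint8, red, green, blue; 420x560 float32, m along the optical axis (not along the pixel's ray), 0 where there is no reading.
- camera_model(name): a dict with "fx", "fy", "cx", "cy" (pixels), "rvec" (rotation vector, rad) and "tvec" (3), from world to camera coordinates, as OpenCV has them. Camera axes: x right, y down, z forward; pixel columns grow to the right and rows downward; lengths in m; the calibration is good to about 2 mm. A picture is of the moment at which its call begins: read the wrist's pose just before it. camera_model takes no time and is no camera call; for the wrist camera it gives the pose at the moment of the call.
- close_job(): hands the job in; it is judged then, once.
Trained networks look in the newest picture that a camera, given by its name, has taken for a name from the list of things; names that differ only in an ending like _2 or _b are one class to them, and where a whole thing is asked for, a point or a joint stands for the part that bears it (a point fixed in the world has none). Each returns a list of dicts, best first, with "score" (0 to 1); they miss things now and then, are a little off and sometimes report something else, mostly with a low value. They report only what shows in the picture. A call takes as long as a camera call.
- silhouettes(camera, target): "pixels" (420x560 bool, what is visible of it) and "uv" ([column, row] in pixels, amid what is visible of it).
- spot_point(camera, target): "uv" ([column, row] in pixels: a listed point, or the origin of a listed thing).
The state is a dict: "time": time; "joint_positions": joint angles; "qvel": joint speeds; "joint_torque": joint torques, N m; "tool_pos": TCP position; "ee_rot": TCP orientation; "wrist_force": force on the tool from outside, world axes, zero at the start; "wrist_torque": the same for the moment, N m; "width": finger opening in m; "finger_force": force on a finger pad.
Only numpy, scipy, OpenCV 4.12 (cv2) and the standard library are available. Lean on these libraries where they do the work, as an engineer would, in place of code of your own. Each camera call takes 0.05 s, during which the arm holds its last target. There are 200 camera calls.

## Working session

There is one attempt and no reset: what is moved stays moved. The work goes in short steps, Python scripts to look and compute and a tool call to move; the robot and the scene stay as the last step left them, time stands still between calls to the robot, and variables do not carry over. Pictures are saved under pics/ and viewed, at most 10 in all, crops included, and the job is handed in when it is done.

Besides the shell and the picture viewer there is one more tool, called after "Request:" by a JSON object that holds its "fn" and its "kwargs", one argument or row to a line. move_arm: Moves the arm, as the interface text tells. Its arguments: {"type":"object","properties":{"steps":{"type":"array"}},"required":["steps"]}

```bash
ls; mkdir -p pics; cat > h.py <<'E'
from bench import *
import numpy as np, cv2
from scipy.spatial.transform import Rotation as R
def cam(n):
    c=camera_model(n); Rm=R.from_rotvec(c['rvec']).as_matrix(); return c,Rm,np.array(c['tvec'])
def ray(n,uv):
    c,Rm,t=cam(n); d=np.array([(uv[0]-c['cx'])/c['fx'],(uv[1]-c['cy'])/c['fy'],1.]); return -Rm.T@t, Rm.T@d
def at_z(n,uv,z):
    o,d=ray(n,uv); return o+d*(z-o[2])/d[2]
def at_depth(n,uv,dep):
    o,d=ray(n,uv); return o+d*dep
def proj(n,p):
    c,Rm,t=cam(n); q=Rm@np.array(p)+t; return np.array([c['fx']*q[0]/q[2]+c['cx'],c['fy']*q[1]/q[2]+c['cy']])
def dep(D,uv,k=2):
    u,v=int(round(uv[0])),int(round(uv[1])); w=D[max(0,v-k):v+k+1,max(0,u-k):u+k+1]; w=w[w>0]; return float(np.median(w)) if w.size else 0
E
python3 - <<'E'
from h import *
ims=[]
for n in ('scene','top'):
    im,D=snapshot(n); cv2.imwrite(f'pics/{n}0.png',im[:,:,::-1]); np.save(f'{n}0.npy',D)
    for t in ('key','key_head','key_crook','key_mouth','board','eye_row','shelf_front','eye_used','pliers','padlock_b','driver_yellow','tape_roll'):
        for r in spot_point(n,t)[:2]:
            uv=r['uv']; d=dep(D,uv); print(n,t,round(r['score'],2),np.round(uv,1),np.round(at_depth(n,uv,d),3))
    print(n, camera_model(n)['fx'], ray(n,(280,210)))
print(get_obs())
E
```

```text
pics
scene key 0.72 [138.7 234.6] [0.531 0.442 0.132]
scene key 0.69 [311.9 242.6] [ 0.455 -0.045  0.004]
scene key_head 0.45 [309.1 239.9] [ 0.469 -0.045  0.007]
scene key_crook 0.5 [294.5 228.2] [ 0.581 -0.064 -0.005]
scene key_mouth 0.59 [304.3 231.7] [ 0.531 -0.069  0.002]
scene board 0.62 [150.8 289.9] [0.408 0.462 0.039]
scene board 0.46 [112.  263.4] [0.451 0.533 0.114]
scene eye_row 0.96 [151.8 243.4] [0.51  0.418 0.109]
scene shelf_front 0.94 [138.6 234.4] [0.458 0.46  0.168]
scene shelf_front 0.54 [300.1 236.5] [ 0.513 -0.041  0.001]
scene eye_used 0.56 [111.6 264.5] [0.451 0.535 0.111]
scene pliers 0.58 [240.1 273.2] [0.418 0.215 0.   ]
scene padlock_b 0.58 [280.9 262.2] [0.404 0.094 0.004]
scene driver_yellow 0.65 [414.6 218. ] [ 0.422 -0.433 -0.   ]
scene tape_roll 0.19 [242.3 269.7] [0.421 0.206 0.007]
scene 509.5222922377303 (array([-0.66627044,  0.72652982,  0.71600611]), array([ 0.78662374, -0.46516548, -0.40606616]))
top key 0.58 [317.2 232.2] [ 0.47  -0.052  0.01 ]
top key_head 0.46 [319.6 233.4] [ 0.466 -0.06   0.009]
top key_crook 0.48 [316.2 207.4] [ 0.553 -0.04
[... 890 characters left out ...]
, 'joint_positions': array([-1.23609816e+00,  8.72278856e-02,  1.37072500e+00, -5.42905369e-07,
        1.68360396e+00, -1.03100220e-01]), 'qvel': array([ 6.83921229e-04,  1.88291276e-04,  1.16667852e-05,  2.60605116e-04,
        1.51587904e-04, -9.69738898e-04]), 'joint_torque': array([-1.55740268e-03, -3.40039873e+01, -3.02595270e+01,  7.16099865e-02,
        2.38621188e-02, -2.24138319e-05]), 'tool_pos': array([ 0.23316884, -0.49813786,  0.21947792]), 'ee_rot': array([3.14155709e+00, 4.22236972e-06, 4.37798328e-01]), 'wrist_force': array([-0.08320157,  0.17594284, -0.52441755]), 'wrist_torque': array([0.01994449, 0.00698303, 0.03777039]), 'finger_force': 0.0, 'width': 0.09419281922991397}
```

View both.

View pics/scene0.png

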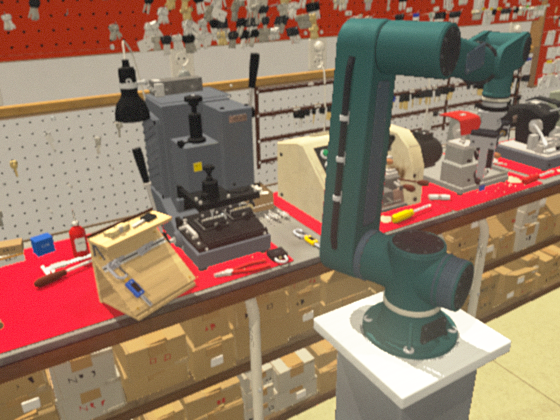

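View pics/top0.png

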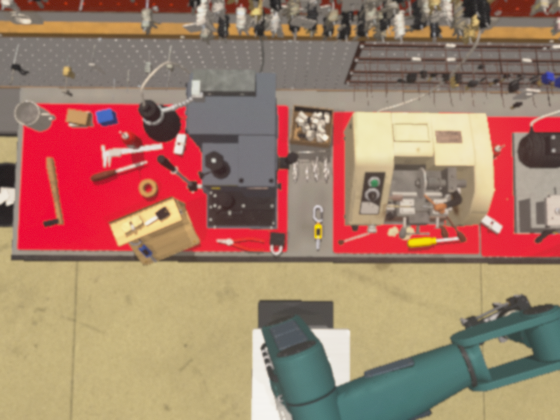

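```bash
python3 - <<'E'
from h import *
top=cv2.imread('pics/top0.png'); sc=cv2.imread('pics/scene0.png'); D=np.load('top0.npy'); S=np.load('scene0.npy')
a=cv2.resize(top[198:258,298:338],None,fx=10,fy=10,interpolation=cv2.INTER_CUBIC)
b=cv2.resize(sc[205:325,85:205],(400,400),interpolation=cv2.INTER_CUBIC)
cv2.imwrite('pics/crop1.png',np.hstack([a,np.vstack([b,np.zeros((200,400,3),np.uint8)])]))
def cloud(n,D,box):
    u0,u1,v0,v1=box; c,Rm,t=cam(n); uu,vv=np.meshgrid(np.arange(u0,u1),np.arange(v0,v1)); d=D[v0:v1,u0:u1]
    q=np.stack([(uu-c['cx'])/c['fx']*d,(vv-c['cy'])/c['fy']*d,d],-1).reshape(-1,3); return (q[d.ravel()>0]-t)@Rm
for n,Dm,im,box in (('top',D,top,(295,345,195,260)),('scene',S,sc,(285,330,220,255))):
    u0,u1,v0,v1=box; h=cv2.cvtColor(im[v0:v1,u0:u1],cv2.COLOR_BGR2HSV); m=(h[...,0]>18)&(h[...,0]<36)&(h[...,1]>150)
    v,u=np.nonzero(m); P=np.array([at_z(n,(x+u0,y+v0),.011) for x,y in zip(u,v)]); 
    c0,(w,hh),ang=cv2.minAreaRect((P[:,:2]*1000).astype(np.float32)); print(n,len(P),'yellow',P.mean(0),c0,w,hh,ang)
# board plane (RANSAC) in scene cloud
P=cloud('scene',S,(90,200,210,325)); P=P[(P[:,2]>.02)&(P[:,2]<.25)&(P[:,0]<.62)]
rng=np.random.default_rng(0); best=0
for _ in range(3000):
    q=P[rng.choice(len(P),3,False)]; nn=np.cross(q[1]-q[0],q[2]-q[0]); L=np.linalg.norm(nn)
    if L<1e-5: continue
    nn/=L; nn*=np.sign(nn[2]+1e-9)
    if abs(nn[2]-.766)>.06: continue
    k=abs((P-q[0])@nn)<.003
    if k.sum()>best: best=k.sum(); K=k
Q=P[K]; c0=Q.mean(0); nn=np.linalg.svd(Q-c0)[2][2]; nn*=np.sign(nn[2]); print('plane',best,len(P),c0,nn,'yaw',np.degrees(np.arctan2(-nn[1],-nn[0])))
np.save('panel.npy',Q)
l=np.cross([0,0,1],nn); l/=-np.linalg.norm(l); l=l if l[1]>0 else -l; up=np.cross(l,nn)
for ax in (l,up): 
    s=(Q-c0)@ax; print(ax,np.percentile(s,[0,1,5,95,99,100]))
for p in [1,50,99]: print(np.percentile(Q[:,2],p))
E
```

```text
top 93 yellow [ 0.47709152 -0.05274225  0.011     ] (475.99072265625, -52.505001068115234) 49.632484436035156 23.194381713867188 0.07773417234420776
scene 67 yellow [ 0.46070177 -0.04130478  0.011     ] (459.46563720703125, -43.55866241455078) 30.082569122314453 61.84046173095703 88.13458251953125
plane 3499 7700 [0.45915653 0.45074423 0.07417281] [-0.58808735 -0.25883417  0.76626245] yaw 23.755676248292943
[-0.40283737  0.91527157 -0.        ] [-0.22352553 -0.17427762 -0.09089067  0.0956467   0.10147121  0.1048203 ]
[0.70133824 0.30867915 0.64252771] [-0.08659624 -0.08276687 -0.07618294  0.07971135  0.08623186  0.09555581]
0.0210133989119846
0.07370197886227696
0.130001142252974
```

View pics/crop1.png

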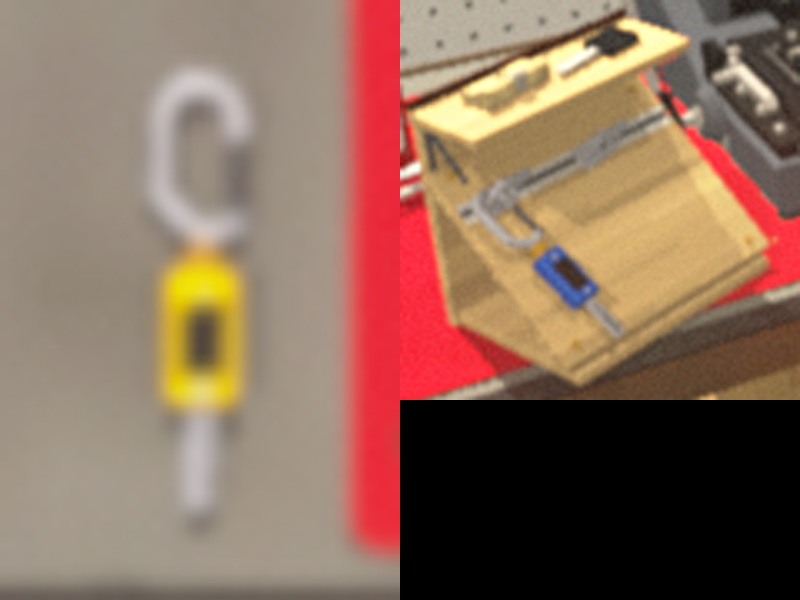

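```bash
python3 - <<'E'
from h import *
D=np.load('top0.npy'); c,Rm,t=cam('top')
vv,uu=np.mgrid[0:420,0:560]; q=np.stack([(uu-c['cx'])/c['fx']*D,(vv-c['cy'])/c['fy']*D,D],-1); P=(q-t)@Rm
def g(x0,x1,y0,y1):
    m=(P[...,0]>x0)&(P[...,0]<x1)&(P[...,1]>y0)&(P[...,1]<y1)&(D>0); return np.round(np.percentile(P[m][:,2],99),3) if m.sum() else None
for x in np.arange(.36,.62,.03): print(round(x,2),[ (round(y,2),g(x,x+.03,y,y+.04)) for y in np.arange(-.24,.16,.04)])
o=get_obs(); W=camera_model('wrist'); Rw,tw=R.from_rotvec(W['rvec']).as_matrix(),np.array(W['tvec'])
T=R.from_euler('xyz',o['ee_rot']).as_matrix(); print('cam in tool',T.T@(-Rw.T@tw-o['tool_pos']),'axes',np.round(T.T@Rw.T,3),W['fx'])
for u in ((318.1,231.7),(318,212)): print(at_z('top',u,.011))
E
```

```text
0.36 [(np.float64(-0.24), np.float64(0.003)), (np.float64(-0.2), np.float64(0.004)), (np.float64(-0.16), np.float64(0.002)), (np.float64(-0.12), np.float64(0.002)), (np.float64(-0.08), np.float64(0.005)), (np.float64(-0.04), np.float64(0.002)), (np.float64(0.0), np.float64(0.005)), (np.float64(0.04), np.float64(0.004)), (np.float64(0.08), np.float64(0.003)), (np.float64(0.12), np.float64(0.003))]
0.39 [(np.float64(-0.24), np.float64(0.006)), (np.float64(-0.2), np.float64(0.005)), (np.float64(-0.16), np.float64(0.006)), (np.float64(-0.12), np.float64(0.004)), (np.float64(-0.08), np.float64(0.008)), (np.float64(-0.04), np.float64(0.005)), (np.float64(0.0), np.float64(0.004)), (np.float64(0.04), np.float64(0.014)), (np.float64(0.08), np.float64(0.015)), (np.float64(0.12), np.float64(0.018))]
0.42 [(np.float64(-0.24), np.float64(0.007)), (np.float64(-0.2), np.float64(0.009)), (np.float64(-0.16), np.float64(0.051)), (np.float64(-0.12), np.float64(0.047)), (np.float64(-0.08), np.float64(0.008)), (np.float64(-0.04), np.float64(0.003)), (np.float64(0.0), np.float64(0.004)), (np.float64(0.04)
[... 2027 characters left out ...]
64(0.08), np.float64(0.42)), (np.float64(0.12), np.float64(0.419))]
0.6 [(np.float64(-0.24), np.float64(0.233)), (np.float64(-0.2), np.float64(0.235)), (np.float64(-0.16), np.float64(0.229)), (np.float64(-0.12), np.float64(0.004)), (np.float64(-0.08), np.float64(0.005)), (np.float64(-0.04), np.float64(0.005)), (np.float64(0.0), np.float64(0.549)), (np.float64(0.04), np.float64(0.549)), (np.float64(0.08), np.float64(0.416)), (np.float64(0.12), np.float64(0.417))]
cam in tool [ 6.47934693e-02  1.37076883e-05 -1.64964206e-01] axes [[-0.    -0.974 -0.225]
 [ 1.    -0.    -0.   ]
 [ 0.    -0.225  0.974]] 330.3616834632044
[ 0.47196637 -0.05450649  0.011     ]
[ 0.53735171 -0.05405526  0.011     ]
```

Request:
{"fn": "move_arm", "kwargs": {
  "steps": [0.0109, -0.049, -0.109, 0, 0.05, 0, 0.5, 0.0219, -0.098, -0.218, 0, 0.1, 0, 0.5, 0.0328, -0.1476, -0.327, 0.01, 0.15, 0, 0.5, 0.0438, -0.1968, -0.4365, 0.02, 0.195, 0, 0.5, 0.0438, -0.1968, -0.4365, 0.03, 0.24, 0, 0.5, 0.0438, -0.1968, -0.4365, 0.05, 0.285, 0, 0.5, 0.0438, -0.1968, -0.4365, 0.08, 0.32, -0.01, 0.5, 0.0438, -0.1968, -0.4365, 0.11, 0.355, -0.02, 0.5, 0.0438, -0.1968, -0.4365, 0.14, 0.39, -0.035, 0.5, 0.0438, -0.1968, -0.4365, 0.175, 0.42, -0.05, 0.5, 0.0438, -0.1968, -0.4365, 0.207, 0.443, -0.07, 0.5, 0.0438, -0.1968, -0.4365, 0.207, 0.443, -0.07, 0.5]
}}

```text
time: 2.5
tool_pos: [0.4405, -0.0513, 0.1461]
ee_rot: [-3.139, -0.194, 0.006]
wrist_force: [-0.6, -1.0, -0.4]
width: 0.0472
finger_force: 0.0
```

```bash
cat > look.py <<'E'
from h import *
o=get_obs(); print(o['time'],o['tool_pos'],o['ee_rot'],o['joint_positions'].round(2),o['wrist_force'].round(2),o['width'])
im,D=snapshot('wrist'); cv2.imwrite('pics/w1.png',im[:,:,::-1]); np.save('w1.npy',D)
h=cv2.cvtColor(im,cv2.COLOR_RGB2HSV); m=((h[...,0]>20)&(h[...,0]<34)&(h[...,1]>150)&(h[...,2]>100)).astype(np.uint8)
n,l,s,_=cv2.connectedComponentsWithStats(m); 
for i in range(1,n):
    if s[i,4]<60: continue
    v,u=np.nonzero(l==i); P=np.array([at_z('wrist',(x,y),.011)[:2] for x,y in zip(u,v)]); print(s[i],cv2.minAreaRect((P*1000).astype(np.float32)))
for t in ('key_head','key_crook','key_mouth','key_hinge','key_spine','key_nose'):
    for r in spot_point('wrist',t)[:1]: print(t,round(r['score'],2),np.round(r['uv'],1),at_z('wrist',r['uv'],.006 if t!='key_head' else .011).round(4))
E
python3 look.py
```

```text
2.5 [ 0.44048873 -0.05132942  0.14605873] [-3.13865817 -0.19435293  0.00592833] [-0.29 -0.28  1.86  0.06  1.37  1.27] [-0.65 -1.   -0.42] 0.047202457940630306
[270 169  25  59 836] ((475.5638732910156, -56.33906936645508), (54.48335266113281, 22.62221336364746), 0.26119616627693176)
key_head 0.55 [283.4 202.5] [ 0.4717 -0.0592  0.011 ]
key_mouth 0.7 [293.7 142.2] [ 0.5302 -0.071   0.006 ]
key_hinge 0.59 [297.6 164.6] [ 0.509  -0.0751  0.006 ]
key_spine 0.82 [265.5 141.7] [ 0.5311 -0.0445  0.006 ]
key_nose 0.71 [293.  129.3] [ 0.5429 -0.071   0.006 ]
```

View pics/w1.png

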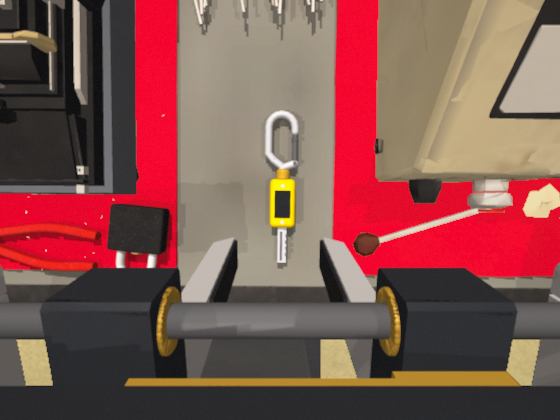

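Request:
{"fn": "move_arm", "kwargs": {
  "steps": [0, 0, 0, 0.026, -0.002, 0, 0.5, 0, 0, 0, 0.026, -0.002, -0.045, 0.5, 0, 0, 0, 0.026, -0.002, -0.09, 0.5, 0, 0, 0, 0.026, -0.002, -0.09, 0.5, 0, 0, 0, 0.026, -0.002, -0.09, 0.5]
}}

```text
time: 3.35
tool_pos: [0.4659, -0.0578, 0.06]
ee_rot: [-3.141, -0.2, -0.002]
wrist_force: [0.1, 0.6, 0.9]
width: 0.0468
finger_force: 0.0
```

Request:
{"fn": "move_arm", "kwargs": {
  "steps": [0, 0, 0, 0, 0, -0.025, 0.5, 0, 0, 0, 0, 0, -0.045, 0.5, 0, 0, 0, 0, 0, -0.045, 0.5, 0, 0, 0, 0, 0, -0.045, 0, 0, 0, 0, 0, 0, -0.045, 0, 0, 0, 0, 0, 0, -0.045, 0, 0, 0, 0, 0, 0, -0.045, 0, 0, 0, 0, 0, 0, -0.045, 0]
}}

```text
time: 4.15
tool_pos: [0.4677, -0.0574, 0.0166]
ee_rot: [3.141, -0.204, 0.0]
wrist_force: [-1.6, 0.4, 5.5]
width: 0.0239
finger_force: 29.3
```

```bash
cat >> h.py <<'E'
C0=np.array([.4592,.4507,.0742]); N=np.array([-.5881,-.2588,.7663]); N/=np.linalg.norm(N); L=np.cross(N,[0,0,1]); L/=np.linalg.norm(L); L*=np.sign(L[1]); UP=np.cross(L,N)
C0=C0+L*.001
def pan(y,u,n): return C0+L*y+UP*(u-.0875)+N*n   # board y, up from lower edge, out
def topan(p): d=np.array(p)-C0; return np.array([d@L,d@UP+.0875,d@N])
A=np.column_stack([UP,L,N])
E
python3 - <<'E'
from h import *
print(A.round(3), R.from_matrix(A).as_rotvec().round(4))
# key origin rel to TCP with key axes
off=np.array([.472,-.0574,-.003])-np.array([.4677,-.0574,.0166])
for y,u,n in ((-.02,.0,.06),(-.03,.02,.05)): print(pan(y,u,n), 'tcp',(pan(y,u,n)-A@off).round(4))
print(pan(-.045,.135,0))
E
```

```text
[[ 0.701 -0.403 -0.588]
 [ 0.309  0.915 -0.259]
 [ 0.643  0.     0.766]] [ 0.1446 -0.6876  0.3975]
[0.37019794 0.3907753  0.0639573 ] tcp [0.3557 0.3844 0.0762]
[0.39413405 0.3903832  0.06914467] tcp [0.3796 0.384  0.0814]
[0.51023768 0.42508774 0.10471913]
```

Request:
{"fn": "move_arm", "kwargs": {
  "steps": [0, 0, 0, 0, 0, 0.04, 0, 0, 0, 0, -0.03, 0, 0.08, 0, 0, 0, 0, -0.075, 0, 0.12, 0, 0, 0, 0, -0.12, 0, 0.15, 0, 0, 0, 0, -0.14, 0.02, 0.15, 0, 0, 0, 0, -0.14, 0.02, 0.15, 0, 0, 0, 0, -0.14, 0.02, 0.15, 0]
}}

```text
time: 4.85
tool_pos: [0.3263, -0.0372, 0.165]
ee_rot: [3.14, -0.202, 0.0]
wrist_force: [-0.2, 0.7, -0.7]
width: 0.0236
finger_force: 29.3
```

Request:
{"fn": "move_arm", "kwargs": {
  "steps": [0, 0, 0, 0, 0.045, 0, 0, 0, 0, 0, 0, 0.09, 0, 0, 0, 0, 0, 0, 0.135, 0, 0, 0, 0, 0, 0, 0.18, 0, 0, 0.021, -0.098, 0.057, 0, 0.225, 0, 0, 0.041, -0.196, 0.114, 0, 0.27, 0, 0, 0.062, -0.295, 0.17, 0, 0.31, 0, 0, 0.083, -0.393, 0.227, 0.005, 0.345, 0, 0, 0.103, -0.491, 0.284, 0.01, 0.38, -0.01, 0, 0.124, -0.589, 0.341, 0.02, 0.41, -0.03, 0, 0.1446, -0.6876, 0.3975, 0.03, 0.42, -0.05, 0, 0.1446, -0.6876, 0.3975, 0.03, 0.421, -0.06, 0]
}}

```text
time: 6.05
tool_pos: [0.3603, 0.3725, 0.1038]
ee_rot: [3.139, -0.87, 0.434]
wrist_force: [-1.0, -0.7, -1.2]
width: 0.024
finger_force: 29.3
```

Request:
{"fn": "move_arm", "kwargs": {
  "steps": [0, 0, 0, 0, 0, 0, 0, 0, 0, 0, 0, 0, 0, 0, 0, 0, 0, 0, 0, 0, 0]
}}

```text
time: 6.35
tool_pos: [0.3643, 0.3761, 0.1153]
ee_rot: [-3.13, -0.885, 0.42]
wrist_force: [-0.4, -1.0, -0.7]
width: 0.0238
finger_force: 29.3
```

```bash
python3 - <<'E'
from h import *
o=get_obs(); print(o['time'],o['tool_pos'],o['ee_rot'],o['joint_positions'].round(2),o['wrist_force'].round(2),o['width'])
im,D=snapshot('wrist'); cv2.imwrite('pics/w2.png',im[:,:,::-1]); np.save('w2.npy',D)
T=R.from_euler('xyz',o['ee_rot']).as_matrix(); K=T@R.from_euler('xyz',[3.1415,-.202,0]).as_matrix().T; print('key axes in panel',(A.T@K).round(3))
ko=o['tool_pos']+K@np.array([.0043,0,-.0196]); print('key origin panel',topan(ko).round(4))
for t,k in (('key_head',(0,0,14)),('key_crook',(77.5,1.5,7)),('key_mouth',(58,-11,7)),('key_hinge',(38,-11,7)),('key_spine',(58,14,7)),('key_nose',(68,-11,7))):
    r=spot_point('wrist',t)[:2]; print(t,[(round(a['score'],2),np.round(a['uv'],1)) for a in r],'pred',proj('wrist',ko+K@(np.array(k)/1000)).round(1))
for t in ('eye_row','shelf_front','eye_used','board'):
    for a in spot_point('wrist',t)[:2]: 
        d=dep(D,a['uv']); print(t,round(a['score'],2),np.round(a['uv'],1),'panel',topan(at_depth('wrist',a['uv'],d)).round(4))
print('eye_row pred',proj('wrist',pan(-.045,.135,0)),'used',proj('wrist',pan(.062,.135,0)))
E
```

```text
6.35 [0.36425184 0.37607982 0.11525627] [-3.13000509 -0.885427    0.41963722] [ 0.93 -0.36  2.23 -0.74  0.58  2.57] [-0.4  -0.97 -0.7 ] 0.0238384714860044
key axes in panel [[ 1.    -0.006  0.014]
 [ 0.006  1.    -0.015]
 [-0.014  0.015  1.   ]]
key origin panel [-0.0307  0.0283  0.087 ]
key_head [(0.58, array([281.1, 252. ]))] pred [278.1 251.2]
key_crook [(0.91, array([263.8, 113.8]))] pred [275.4 111.4]
key_mouth [(0.74, array([295.9, 188.5])), (0.61, array([290.5, 150. ]))] pred [297.5 145.4]
key_hinge [(0.98, array([295.4, 186.5]))] pred [297.3 180.1]
key_spine [(0.93, array([247.4, 149.8]))] pred [252.9 143.7]
key_nose [(0.77, array([293.3, 128.7]))] pred [297.4 125.3]
eye_row 0.89 [292.2 108.2] panel [-0.0408  0.1304  0.0017]
shelf_front 0.56 [228.   55.2] panel [0.0126 0.1729 0.0028]
eye_used 0.76 [170.8 110.7] panel [0.0607 0.1276 0.0015]
board 0.82 [246.4 217.9] panel [-0.0028  0.0382 -0.0002]
eye_row pred [297.27900867 102.68980433] used [169.80349548 102.11741887]
```

View pics/w2.png

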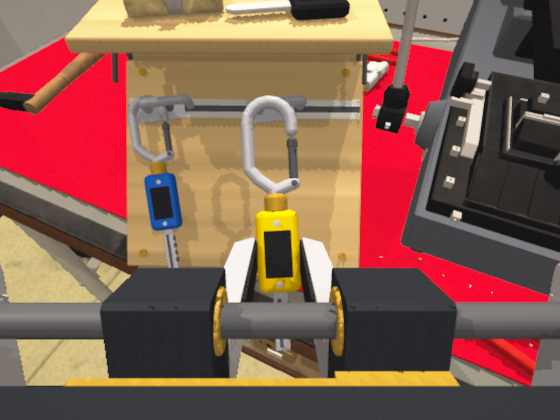

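```bash
cat > kin.py <<'E'
from h import *
from scipy.optimize import least_squares
data=[([-1.236,.0872,1.3707,0,1.6836,-.1031],[.23317,-.49814,.21948],[3.14156,0,.4378]),
([-.29,-.28,1.86,.06,1.37,1.27],[.44049,-.05133,.14606],[-3.13866,-.19435,.00593]),
([.93,-.36,2.23,-.74,.58,2.57],[.36425,.37608,.11526],[-3.13,-.88543,.41964])]
def Rj(q): return R.from_euler('ZYZYZ',[q[0],q[1]+q[2],q[3],q[4],q[5]+np.pi/2])
if __name__=='__main__':
    for q,p,e in data:
        print((Rj(q).inv()*R.from_euler('xyz',e)).magnitude())
    def fk(q,x):
        d,a1,h,l2,l3,a3=x; s=q[1]+q[2]; r=a1+l2*np.sin(q[1])+l3*np.sin(s)+a3*np.cos(s); z=h+l2*np.cos(q[1])+l3*np.cos(s)-a3*np.sin(s)
        return np.array([r*np.cos(q[0]),r*np.sin(q[0]),z])+Rj(q).as_matrix()[:,2]*d
    f=least_squares(lambda x:np.concatenate([np.concatenate([fk(q,x)-p for q,p,e in data])*100,(x-[.25,0,.3,.4,.4,0])*.03]),[.25,0,.3,.4,.4,0]); print(f.x.round(3),f.fun.round(2))
    x=f.x
    for tilt in (.2,.1,0,-.15,-.3):
        for flip in (0,np.pi):
            T=R.from_matrix(A)*R.from_euler('y',-tilt)*R.from_euler('xyz',[np.pi,0,flip]); z=T.as_matrix()[:,2]
            for u,n in ((.0,.03),(.06,0)):
                p=pan(-.03,u,n+.007)-z*.01
                best=None
                for s in range(6):
                    q0=np.random.default_rng(s).uniform([.5,-.5,1.5,-1,.3,-2],[1.2,.6,2.4,1,1.5,2.5]); g=least_squares(lambda q:np.concatenate([(fk(q,x)-p)*5,(Rj(q).inv()*T).as_rotvec()]),q0,bounds=([-3.1,-.76,.27,-1.08,.17,-4],[3.1,2.03,2.55,4.22,2.65,4]))
                    if best is None or g.cost<best.cost: best=g
                print(tilt,round(flip,1),u,best.x.round(2),best.cost)
E
python3 kin.py
```

```text
Traceback (most recent call last):
  File "kin.py", line 9, in <module>
    print((Rj(q).inv()*R.from_euler('xyz',e)).magnitude())
           ~~^^^
  File "kin.py", line 6, in Rj
    def Rj(q): return R.from_euler('ZYZYZ',[q[0],q[1]+q[2],q[3],q[4],q[5]+np.pi/2])
                      ~~~~~~~~~~~~^^^^^^^^^^^^^^^^^^^^^^^^^^^^^^^^^^^^^^^^^^^^^^^^^
  File "scipy/spatial/transform/_rotation.pyx", line 1413, in scipy.spatial.transform._rotation.Rotation.from_euler
ValueError: Expected axis specification to be a non-empty string of upto 3 characters, got ZYZYZ
```

```bash
sed -i "s|^def Rj.*|def Rj(q): return R.from_euler('ZYZ',[q[0],q[1]+q[2],q[3]])*R.from_euler('YZ',[q[4],q[5]+np.pi/2])|" kin.py; python3 kin.py
```

```text
0.00011362637252199
0.0068537656488229055
0.007784967348517549
[ 0.218  0.155 -0.155  0.456  0.366 -0.091] [-5.33 -1.9  -0.74 -1.82 -6.13  1.04  1.05 -0.84 -0.31 -0.    0.   -0.01
  0.   -0.   -0.  ]
0.2 0 0.0 [ 0.95 -0.3   2.36 -1.04  0.48  2.92] 6.690808417549375e-25
0.2 0 0.06 [ 0.88 -0.17  2.22 -1.    0.43  2.83] 5.936679053573655e-31
0.2 3.1 0.0 [ 0.95 -0.3   2.36 -1.04  0.48 -0.23] 9.308202240123482e-27
0.2 3.1 0.06 [ 0.88 -0.17  2.22 -1.    0.43 -0.32] 1.0466145230250704e-26
0.1 0 0.0 [ 0.93 -0.27  2.3  -0.78  0.53  2.66] 5.4080112838393565e-31
0.1 0 0.06 [ 0.86 -0.14  2.16 -0.72  0.49  2.55] 1.5949709205064418e-31
0.1 3.1 0.0 [ 0.93 -0.27  2.3  -0.78  0.53 -0.48] 1.1348542197301785e-31
0.1 3.1 0.06 [ 0.86 -0.14  2.16 -0.72  0.49 -0.59] 1.86989982748015e-29
0 0 0.0 [ 0.91 -0.25  2.23 -0.58  0.6   2.46] 2.6804130001009346e-31
0 0 0.06 [ 0.85 -0.12  2.09 -0.52  0.58  2.36] 1.1014417426074907e-29
0 3.1 0.0 [ 0.91 -0.25  2.23 -0.58  0.6  -0.68] 1.096335620842434e-31
0 3.1 0.06 [ 0.85 -0.12  2.09 -0.52  0.58 -0.79] 2.3489123084232825e-31
-0.15 0 0.0 [ 0.88 -0.2   2.14 -0.36  0.73  2.25] 1.8423434689651683e-26
-0.15 0 0.06 [ 0.82 -0.07  1.99 -0.32  0.73  2.17] 1.4318867839343764e-30
-0.15 3.1 0.0 [ 0.88 -0.2   2.14 -0.36  0.73 -0.89] 8.651879163295084e-31
-0.15 3.1 0.06 [ 0.82 -0.07  1.99 -0.32  0.73 -0.98] 3.0333998477206586e-31
-0.3 0 0.0 [ 0.85 -0.14  2.06 -0.22  0.87  2.12] 4.042346397336522e-31
-0.3 0 0.06 [ 0.8  -0.01  1.9  -0.19  0.89  2.05] 5.2353825393894635e-28
-0.3 3.1 0.0 [ 0.85 -0.14  2.06 -0.22  0.87 -1.02] 6.679907456174841e-31
-0.3 3.1 0.06 [ 0.8  -0.01  1.9  -0.19  0.89 -1.09] 1.0942291349657605e-31
```

Request:
{"fn": "move_arm", "kwargs": {
  "steps": [-0.021, 0.098, -0.057, -0.02, -0.03, 0.04, 0, -0.041, 0.196, -0.114, -0.03, -0.07, 0.06, 0, -0.062, 0.295, -0.17, -0.03, -0.115, 0.06, 0, -0.083, 0.393, -0.227, -0.03, -0.16, 0.06, 0, -0.103, 0.491, -0.284, -0.03, -0.205, 0.06, 0, -0.124, 0.589, -0.341, -0.03, -0.25, 0.06, 0, -0.1446, 0.6876, -0.3975, -0.03, -0.295, 0.06, 0, -0.1446, 0.6876, -0.3975, -0.02, -0.34, 0.06, 0, -0.1446, 0.6876, -0.3975, 0, -0.38, 0.06, 0, -0.1446, 0.6876, -0.3975, 0.02, -0.4, 0.06, 0, -0.1446, 0.6876, -0.3975, 0.02, -0.4, 0.06, 0, -0.1446, 0.6876, -0.3975, 0.02, -0.4, 0.06, 0]
}}

```text
time: 8.1
tool_pos: [0.3827, -0.0252, 0.1721]
ee_rot: [-3.127, -0.183, 0.005]
wrist_force: [0.2, 0.4, -0.6]
width: 0.0236
finger_force: 29.3
```

Request:
{"fn": "move_arm", "kwargs": {
  "steps": [-0.0146, -0.019, -0.005, 0.035, 0.005, -0.02, 0, -0.0146, -0.019, -0.005, 0.068, 0.005, -0.06, 0, -0.0146, -0.019, -0.005, 0.068, 0.005, -0.1, 0, -0.0146, -0.019, -0.005, 0.068, 0.005, -0.135, 0, -0.0146, -0.019, -0.005, 0.068, 0.005, -0.15, 0, -0.0146, -0.019, -0.005, 0.068, 0.005, -0.153, 0, -0.0146, -0.019, -0.005, 0.068, 0.005, -0.153, 0, -0.0146, -0.019, -0.005, 0.068, 0.005, -0.153, 0]
}}

```text
time: 8.9
tool_pos: [0.4519, -0.0195, 0.0211]
ee_rot: [3.14, -0.206, 0.006]
wrist_force: [0.9, -0.7, 0.0]
width: 0.0236
finger_force: 29.5
```

Request:
{"fn": "move_arm", "kwargs": {
  "steps": [0, 0.004, -0.006, 0, 0, -0.004, 0, 0, 0.004, -0.006, 0, 0, -0.0045, 0, 0, 0.004, -0.006, 0, 0, -0.0045, 0.25, 0, 0.004, -0.006, 0, 0, -0.0045, 0.45, 0, 0.004, -0.006, 0, 0, -0.0045, 0.5, 0, 0.004, -0.006, 0, 0, 0.03, 0.5, 0, 0.004, -0.006, -0.01, 0, 0.07, 0.5, 0, 0.15, -0.006, -0.02, 0, 0.1, 0.5, 0, 0.304, -0.006, -0.02, 0, 0.1, 0.5, 0, 0.304, -0.006, -0.02, 0, 0.1, 0.5, 0, 0.304, -0.006, -0.02, 0, 0.1, 0.5]
}}

```text
time: 10.0
tool_pos: [0.4307, -0.0198, 0.1178]
ee_rot: [-3.142, 0.103, -0.001]
wrist_force: [0.1, 0.1, -0.5]
width: 0.0474
finger_force: 0.0
```

```bash
sed -i 's/w1/w3/g' look.py; python3 look.py
```

```text
10.0 [ 0.43065549 -0.01981322  0.11780058] [-3.14152916e+00  1.03022576e-01 -1.43901051e-03] [-0.16 -0.06  1.72 -0.02  1.58  1.41] [ 0.09  0.06 -0.55] 0.04741977667765281
[ 263  132   31   67 1166] ((460.93499755859375, -19.778757095336914), (54.11640548706055, 23.763755798339844), 2.4153249263763428)
key_head 0.57 [280.1 168.8] [ 0.4584 -0.0214  0.011 ]
key_mouth 0.76 [286.8  97.2] [ 0.5135 -0.0267  0.006 ]
key_hinge 0.9 [293.4 125.6] [ 0.4924 -0.0321  0.006 ]
key_spine 0.56 [255.4  99. ] [ 0.5126 -0.0024  0.006 ]
key_nose 0.82 [288.5  80.8] [ 0.5259 -0.028   0.006 ]
```

View pics/w3.png

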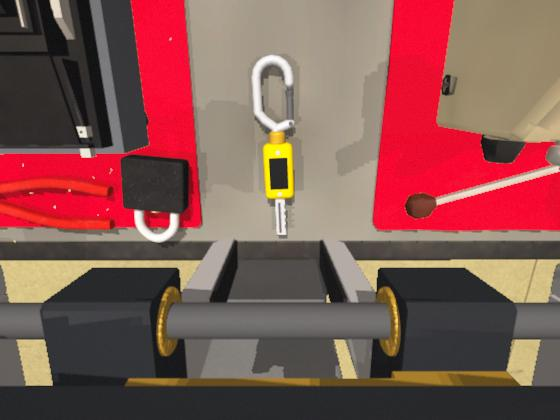

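Request:
{"fn": "move_arm", "kwargs": {
  "steps": [0, 0, 0.043, 0.0255, -0.001, -0.04, 0.5, 0, 0, 0.043, 0.0255, -0.001, -0.08, 0.5, 0, 0, 0.043, 0.0255, -0.001, -0.1, 0.5, 0, 0, 0.043, 0.0255, -0.001, -0.1025, 0.5, 0, 0, 0.043, 0.0255, -0.001, -0.1025, 0.5, 0, 0, 0.043, 0.0255, -0.001, -0.1025, 0, 0, 0, 0.043, 0.0255, -0.001, -0.1025, 0, 0, 0, 0.043, 0.0255, -0.001, -0.1025, 0, 0, 0, 0.043, 0.0255, -0.001, -0.1025, 0, 0, 0, 0.043, 0.0255, -0.001, -0.1025, 0]
}}

```text
time: 11.35
tool_pos: [0.4573, -0.021, 0.0182]
ee_rot: [3.141, 0.098, 0.041]
wrist_force: [0.2, -0.1, 6.1]
width: 0.0235
finger_force: 29.9
```

```bash
python3 look.py
```

```text
11.35 [ 0.45732887 -0.02098456  0.01822593] [3.14073452 0.09831097 0.04118058] [-0.16  0.09  1.78 -0.02  1.36  1.38] [ 0.15 -0.05  6.13] 0.023485001380982185
[ 256  212   44   79 2062] ((459.4109802246094, -20.83861541748047), (47.262916564941406, 23.2717227935791), 3.1765336990356445)
key_head 0.89 [279.8 250.6] [ 0.4607 -0.0218  0.011 ]
key_crook 0.69 [273.5 110.2] [ 0.5339 -0.0156  0.006 ]
key_mouth 0.73 [297.9 149.9] [ 0.515  -0.0287  0.006 ]
key_hinge 0.75 [302.8 190.9] [ 0.4936 -0.0326  0.006 ]
key_spine 0.75 [249.9 150.5] [ 0.5137 -0.0042  0.006 ]
key_nose 0.57 [301.  128.4] [ 0.5257 -0.0296  0.006 ]
```

```bash
cat >> h.py <<'E'
E0=R.from_euler('xyz',[np.pi,.098,0]).as_matrix(); OFF=np.array([.0002,0,-.0212])
def keypose(o):
    K=R.from_euler('xyz',o['ee_rot']).as_matrix()@E0.T; return o['tool_pos']+K@OFF,K
def goal(y,u,n,Kd=None): Kd=A if Kd is None else Kd; return pan(y,u,n)-Kd@OFF
E
python3 - <<'E'
from h import *
print(goal(0,.0,.04), R.from_matrix(A@R.from_euler('z',-.041).as_matrix()).as_rotvec().round(4))
E
```

```text
[0.36129625 0.4087089  0.06474833] [ 0.1585 -0.6836  0.3582]
```

Request:
{"fn": "move_arm", "kwargs": {
  "steps": [0, 0, 0, 0, 0, 0.04, 0, 0, 0, 0, -0.03, 0, 0.08, 0, 0, 0, 0, -0.06, 0, 0.12, 0, 0, 0, 0, -0.1, 0, 0.14, 0, 0, 0, 0, -0.12, 0.02, 0.14, 0, 0, 0, 0, -0.12, 0.06, 0.14, 0, 0, 0, 0, -0.12, 0.1, 0.14, 0, 0, 0, 0, -0.12, 0.1, 0.14, 0, 0, 0, 0, -0.12, 0.1, 0.14, 0]
}}

```text
time: 12.6
tool_pos: [0.3361, 0.0794, 0.1566]
ee_rot: [3.14, 0.101, 0.044]
wrist_force: [0.4, -1.4, -0.5]
width: 0.0233
finger_force: 29.9
```

Request:
{"fn": "move_arm", "kwargs": {
  "steps": [0, 0, 0, 0, 0.045, 0, 0, 0, 0, 0, 0, 0.09, 0, 0, 0.023, -0.098, 0.051, 0, 0.135, 0, 0, 0.045, -0.195, 0.102, 0, 0.18, 0, 0, 0.068, -0.293, 0.154, 0, 0.22, 0, 0, 0.091, -0.391, 0.205, 0.005, 0.26, 0, 0, 0.113, -0.488, 0.256, 0.01, 0.29, -0.01, 0, 0.136, -0.586, 0.307, 0.02, 0.31, -0.03, 0, 0.1585, -0.6836, 0.3582, 0.025, 0.33, -0.06, 0, 0.1585, -0.6836, 0.3582, 0.025, 0.33, -0.09, 0, 0.1585, -0.6836, 0.3582, 0.025, 0.33, -0.09, 0, 0.1585, -0.6836, 0.3582, 0.025, 0.33, -0.09, 0]
}}

```text
time: 13.8
tool_pos: [0.3624, 0.408, 0.0668]
ee_rot: [3.139, -0.596, 0.414]
wrist_force: [0.1, 0.4, -0.1]
width: 0.0237
finger_force: 29.9
```

```bash
cat > look2.py <<'E'
from h import *
import sys
nm=sys.argv[1]
o=get_obs(); print(o['time'],o['tool_pos'],o['ee_rot'],o['joint_positions'].round(2),o['wrist_force'].round(2),o['width'])
im,D=snapshot('wrist'); cv2.imwrite(f'pics/{nm}.png',im[:,:,::-1]); np.save(f'{nm}.npy',D)
ko,K=keypose(o); print('key axes in panel',(A.T@K).round(3).tolist(),'key origin panel',topan(ko).round(4))
for t,k in (('key_head',(0,0,14)),('key_crook',(77.5,1.5,7)),('key_mouth',(58,-11,7)),('key_hinge',(38,-11,7)),('key_spine',(58,14,7)),('key_nose',(68,-11,7))):
    r=spot_point('wrist',t)[:1]; print(t,[(round(a['score'],2),np.round(a['uv'],1)) for a in r],'pred',proj('wrist',ko+K@(np.array(k)/1000)).round(1))
E
python3 look2.py w4; python3 - <<'E'
from h import *
im=cv2.imread('pics/w4.png'); cv2.imwrite('pics/w4c.png',cv2.resize(im[60:260,180:430],None,fx=3,fy=3,interpolation=cv2.INTER_CUBIC))
print(proj('wrist',pan(-.045,.135,0)),proj('wrist',pan(.062,.135,0)),proj('wrist',pan(.079,.135,0)))
E
```

```text
13.8 [0.36240922 0.40804345 0.06677318] [ 3.13932516 -0.59634695  0.41386742] [ 0.91 -0.15  2.03 -0.4   0.76  2.29] [ 0.06  0.4  -0.05] 0.023728413069020435
key axes in panel [[1.0, 0.0, 0.003], [-0.0, 1.0, 0.003], [-0.003, -0.003, 1.0]] key origin panel [-0.0011  0.0018  0.0411]
key_head [(0.89, array([278.6, 252.4]))] pred [280.2 259.7]
key_crook [(0.71, array([272.7, 109.2]))] pred [277.6 115.1]
key_mouth [(0.92, array([299.3, 152.4]))] pred [301.8 153.4]
key_hinge [(0.56, array([299.4, 191.6]))] pred [301.1 189.7]
key_spine [(0.69, array([248.8, 150.2]))] pred [254.1 151.5]
key_nose [(0.81, array([296.6, 128.3]))] pred [302.5 130.7]
[355.36102783   9.5186252 ] [172.73864671   9.84224771] [143.73726045   9.89364065]
```

View pics/w4c.png

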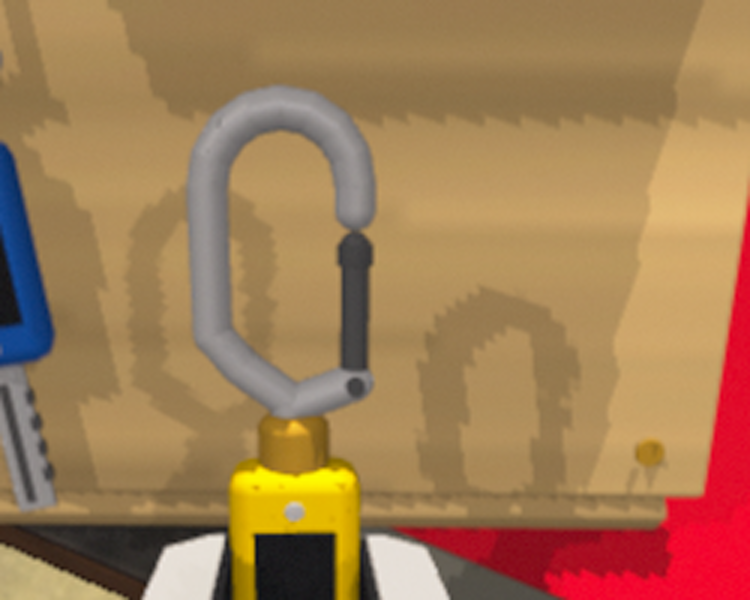

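```bash
python3 - <<'E'
from h import *
o=get_obs(); print((goal(0,.03,.047)-o['tool_pos']).round(4), (N*-.025).round(4), 'N',N.round(4),'L',L.round(4),'UP',UP.round(4))
E
```

```text
[0.0159 0.0066 0.0206] [ 0.0147  0.0065 -0.0192] N [-0.5881 -0.2588  0.7663] L [-0.4028  0.9153  0.    ] UP [0.7014 0.3086 0.6425]
```

Request:
{"fn": "move_arm", "kwargs": {
  "steps": [0.0147, 0.0065, -0.0192, 0.016, 0.0065, 0.0205, 0, 0.0147, 0.0065, -0.0192, 0.016, 0.0065, 0.0205, 0, 0.0147, 0.0065, -0.0192, 0.016, 0.0065, 0.0205, 0]
}}

```text
time: 14.45
tool_pos: [0.3778, 0.4158, 0.0883]
ee_rot: [-3.122, -0.598, 0.384]
wrist_force: [-0.4, 0.4, -1.1]
width: 0.0234
finger_force: 29.9
```

```bash
python3 look2.py w5; python3 - <<'E'
from h import *
im=cv2.imread('pics/w5.png'); cv2.imwrite('pics/w5c.png',cv2.resize(im[0:180,130:390],None,fx=3,fy=3,interpolation=cv2.INTER_CUBIC))
for p in (-.070,-.045,-.02,.045,.062,.079): print(p,proj('wrist',pan(p,.135,0)).round(1),proj('wrist',pan(p,.135,.016)).round(1))
for a in spot_point('wrist','eye_used')[:2]: print(a['score'],a['uv'])
E
```

```text
14.45 [0.37778814 0.41577599 0.08830142] [-3.12208731 -0.59829013  0.3837297 ] [ 0.88 -0.14  1.98 -0.37  0.79  2.26] [-0.42  0.4  -1.05] 0.023393142629703656
key axes in panel [[1.0, 0.026, 0.001], [-0.026, 1.0, 0.0], [-0.001, -0.0, 1.0]] key origin panel [-0.0002  0.0289  0.0465]
key_head [(0.95, array([279.1, 255. ]))] pred [277.5 252.2]
key_crook [(0.63, array([273.3, 109.8]))] pred [274.5 102.4]
key_mouth [(0.66, array([294.9, 151.8]))] pred [299.2 142.8]
key_hinge [(0.88, array([300.5, 188.1]))] pred [298.4 181.3]
key_spine [(0.64, array([248.2, 148.4]))] pred [250.5 143.5]
key_nose [(0.96, array([298.2, 126.5]))] pred [299.9 123.8]
-0.07 [386.9  51.2] [395.6  47.3]
-0.045 [346.2  52.3] [351.7  48.5]
-0.02 [305.7  53.4] [307.9  49.6]
0.045 [200.6  56.3] [194.5  52.7]
0.062 [173.3  57. ] [164.9  53.5]
0.079 [145.9  57.7] [135.4  54.3]
0.86 [172.5, 64.9]
0.26 [268.7, 0.9]
```

View pics/w5c.png

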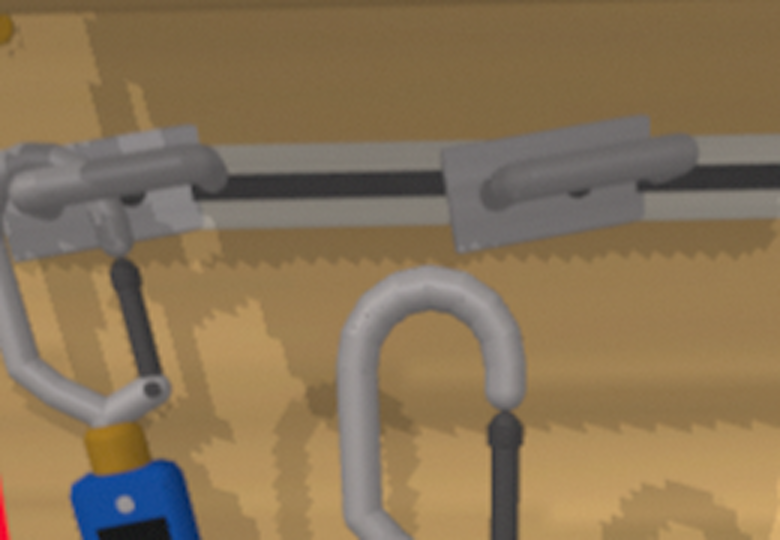

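Request:
{"fn": "move_arm", "kwargs": {
  "steps": [0, 0, 0, -0.005, 0.011, 0, 0, 0, 0, 0, 0.012, 0.0185, 0.015, 0, 0, 0, 0, 0.028, 0.026, 0.03, 0, 0, 0, 0, 0.0434, 0.0325, 0.0096, 0, 0, 0, 0, 0.0434, 0.0325, 0.0096, 0, 0, 0, 0, 0.0434, 0.0325, 0.0096, 0, 0, 0, 0, 0.0434, 0.0325, 0.0096, 0]
}}

```text
time: 15.55
tool_pos: [0.4203, 0.4478, 0.0968]
ee_rot: [-3.123, -0.596, 0.385]
wrist_force: [0.7, -0.9, -0.1]
width: 0.0237
finger_force: 29.9
```

```bash
python3 look2.py w6; python3 - <<'E'
from h import *
im=cv2.imread('pics/w6.png'); cv2.imwrite('pics/w6c.png',cv2.resize(im[40:240,150:410],None,fx=3,fy=3,interpolation=cv2.INTER_CUBIC))
o=get_obs(); print(o['tool_pos'])
for p in (-.045,-.015,.045,.062,.079): print(p,proj('wrist',pan(p,.135,0)).round(1),proj('wrist',pan(p,.135,.0195)).round(1))
E
```

```text
15.55 [0.42027549 0.44781577 0.09684498] [-3.12321665 -0.59645375  0.38515569] [ 0.86 -0.03  1.86 -0.34  0.79  2.21] [ 0.7  -0.85 -0.07] 0.02374281564183396
key axes in panel [[1.0, 0.024, 0.003], [-0.024, 1.0, 0.001], [-0.003, -0.001, 1.0]] key origin panel [0.012  0.074  0.0198]
key_head [(0.75, array([279.1, 248.7]))] pred [278.6 256.1]
key_crook [(0.69, array([299.9, 125. ]))] pred [275.6 109.3]
key_mouth [(0.77, array([300.8, 150.5]))] pred [299.9 148.9]
key_hinge [(0.89, array([299.7, 191.1]))] pred [299.1 186.6]
key_spine [(0.87, array([247.1, 151.4]))] pred [251.5 149. ]
key_nose [(0.91, array([297.5, 126.5]))] pred [300.1 129.1]
[0.42070267 0.44817324 0.09744973]
-0.045 [372.7 135.2] [382.6 138.8]
-0.015 [321.7 136.5] [326.3 140.3]
0.045 [220.1 139.1] [214.1 143.1]
0.062 [191.4 139.9] [182.4 143.9]
0.079 [162.8 140.6] [150.8 144.7]
```

View pics/w6c.png

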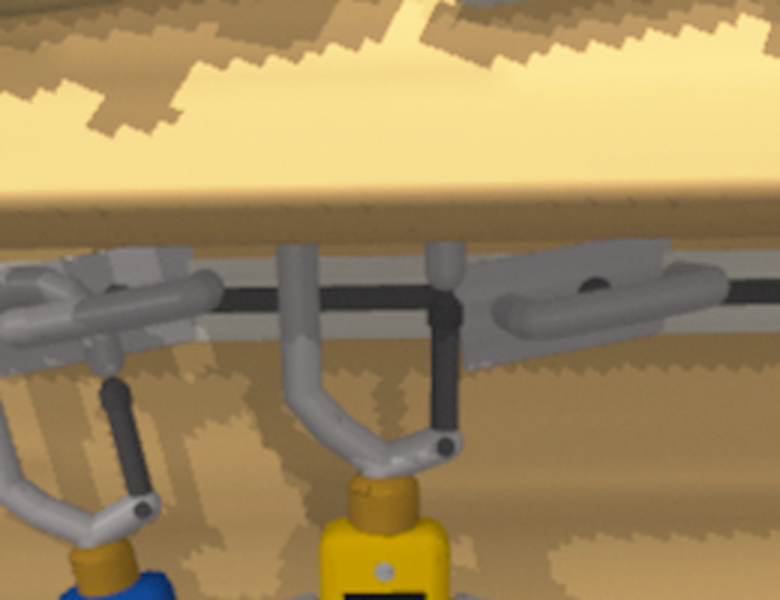

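Request:
{"fn": "move_arm", "kwargs": {
  "steps": [0, 0, 0, 0.0065, 0.003, -0.004, 0, 0, 0, 0, 0.0095, 0.004, -0.008, 0, 0, 0, 0, 0.0124, 0.0054, -0.0107, 0, 0, 0, 0, 0.0124, 0.0054, -0.0107, 0, 0, 0, 0, 0.0124, 0.0054, -0.0107, 0]
}}

```text
time: 16.4
tool_pos: [0.4333, 0.4533, 0.0859]
ee_rot: [-3.123, -0.596, 0.385]
wrist_force: [-0.2, 0.2, -0.8]
width: 0.0235
finger_force: 29.9
```

```bash
cat > st.py <<'E'
from h import *
o=get_obs(); ko,K=keypose(o); f=o['wrist_force']; print(round(o['time'],2),'key panel mm (y,u,n)',(topan(ko)*1000).round(1),'F(y,u,n)',(A[:,[1,0,2]].T@f).round(1),'K',R.from_matrix(A.T@K).as_rotvec().round(3),o['width'].round(4),o['joint_positions'].round(2))
E
python3 st.py
```

```text
Traceback (most recent call last):
  File "st.py", line 2, in <module>
    o=get_obs(); ko,K=keypose(o); f=o['wrist_force']; print(round(o['time'],2),'key panel mm (y,u,n)',(topan(ko)*1000).round(1),'F(y,u,n)',(A[:,[1,0,2]].T@f).round(1),'K',R.from_matrix(A.T@K).as_rotvec().round(3),o['width'].round(4),o['joint_positions'].round(2))
                                                                                                                                                                                                                     ^^^^^^^^^^^^^^^^
AttributeError: 'float' object has no attribute 'round'
```

```bash
sed -i "s/o\['width'\].round(4)/round(o['width'],4)/" st.py; python3 st.py
```

```text
16.4 key panel mm (y,u,n) [11.8 77.8  2.3] F(y,u,n) [ 0.3 -0.6 -0.5] K [-0.001  0.003 -0.025] 0.0235 [ 0.84  0.01  1.85 -0.34  0.76  2.21]
```

Request:
{"fn": "move_arm", "kwargs": {
  "steps": [0, 0, 0, 0.0006, 0.0003, -0.0008, 0, 0, 0, 0, 0.0012, 0.0005, -0.0015, 0, 0, 0, 0, 0.0012, 0.0005, -0.0015, 0, 0, 0, 0, 0.0012, 0.0005, -0.0015, 0]
}}

```text
time: 16.8
tool_pos: [0.4341, 0.454, 0.0853]
ee_rot: [-3.123, -0.597, 0.385]
wrist_force: [-4.9, -2.0, 3.2]
width: 0.0235
finger_force: 30.0
```

```bash
python3 st.py
```

```text
16.8 key panel mm (y,u,n) [12.1 78.2  1.2] F(y,u,n) [ 0.2 -2.   5.9] K [-0.     0.003 -0.025] 0.0235 [ 0.84  0.01  1.85 -0.34  0.76  2.21]
```

Request:
{"fn": "move_arm", "kwargs": {
  "steps": [0, 0, 0, -0.0007, -0.0003, 0.0009, 0, 0, 0, 0, 0.0005, -0.003, 0.0009, 0, 0, 0, 0, 0.0021, -0.0067, 0.0009, 0, 0, 0, 0, 0.0029, -0.0085, 0.0009, 0, 0, 0, 0, 0.0037, -0.0104, 0.0009, 0, 0, 0, 0, 0.0037, -0.0104, 0.0009, 0]
}}

```text
time: 17.4
tool_pos: [0.4379, 0.4439, 0.0857]
ee_rot: [-3.122, -0.597, 0.385]
wrist_force: [-1.8, 3.3, -0.9]
width: 0.0233
finger_force: 30.0
```

```bash
python3 st.py
```

```text
17.4 key panel mm (y,u,n) [ 1.4 78.   1.9] F(y,u,n) [ 3.7 -0.8 -0.5] K [ 0.001  0.002 -0.025] 0.0233 [ 0.82 -0.    1.86 -0.33  0.75  2.18]
```

Request:
{"fn": "move_arm", "kwargs": {
  "steps": [0, 0, 0, 0.0008, -0.0018, 0, 0, 0, 0, 0, 0.0016, -0.0037, 0, 0, 0, 0, 0, 0.0024, -0.0055, 0, 0, 0, 0, 0, 0.0032, -0.0073, 0, 0, 0, 0, 0, 0.0032, -0.0073, 0, 0]
}}

```text
time: 17.9
tool_pos: [0.4412, 0.4377, 0.0865]
ee_rot: [-3.12, -0.599, 0.385]
wrist_force: [-3.8, 6.3, -1.0]
width: 0.0238
finger_force: 30.2
```

```bash
python3 st.py
```

```text
17.9 key panel mm (y,u,n) [-5.6 78.9  2.1] F(y,u,n) [ 7.3 -1.4 -0.2] K [ 0.002  0.001 -0.025] 0.0238 [ 0.8  -0.01  1.87 -0.31  0.75  2.16]
```

Request:
{"fn": "move_arm", "kwargs": {
  "steps": [0, 0, 0, 0.0008, -0.0018, 0, 0, 0, 0, 0, 0.0016, -0.0037, 0, 0, 0, 0, 0, 0.0024, -0.0055, 0, 0, 0, 0, 0, 0.0032, -0.0073, 0, 0, 0, 0, 0, 0.0032, -0.0073, 0, 0]
}}

```text
time: 18.4
tool_pos: [0.4436, 0.4298, 0.0855]
ee_rot: [-3.121, -0.596, 0.385]
wrist_force: [-5.3, 4.6, -1.6]
width: 0.0235
finger_force: 30.2
```

```bash
python3 st.py
```

```text
18.4 key panel mm (y,u,n) [-13.8  77.5   2. ] F(y,u,n) [ 6.3 -3.3  0.7] K [ 0.001  0.003 -0.025] 0.0235 [ 0.79 -0.02  1.88 -0.3   0.74  2.13]
```

Request:
{"fn": "move_arm", "kwargs": {
  "steps": [0, 0, 0, 0.0008, -0.0018, 0, 0, 0, 0, 0, 0.0014, -0.0033, 0, 0, 0, 0, 0, 0.0014, -0.0033, 0, 0]
}}

```text
time: 18.7
tool_pos: [0.4448, 0.4265, 0.0853]
ee_rot: [-3.121, -0.596, 0.385]
wrist_force: [-5.4, 3.7, -0.0]
width: 0.0235
finger_force: 30.2
```

```bash
python3 st.py
```

```text
18.7 key panel mm (y,u,n) [-17.3  77.2   2.1] F(y,u,n) [ 5.5 -2.6  2.2] K [ 0.002  0.004 -0.024] 0.0235 [ 0.78 -0.03  1.88 -0.3   0.74  2.12]
```

Request:
{"fn": "move_arm", "kwargs": {
  "steps": [0, 0, 0, -0.0021, -0.0009, -0.0019, 0, 0, 0, 0, -0.0042, -0.0018, -0.0038, 0, 0, 0, 0, -0.0063, -0.0027, -0.0057, 0, 0, 0, 0, -0.0084, -0.0036, -0.0076, 0, 0, 0, 0, -0.0105, -0.0046, -0.0096, 0, 0, 0, 0, -0.0105, -0.0046, -0.0096, 0]
}}

```text
time: 19.3
tool_pos: [0.4357, 0.4205, 0.0762]
ee_rot: [-3.124, -0.597, 0.384]
wrist_force: [-1.5, -0.9, 0.3]
width: 0.0234
finger_force: 29.9
```

```bash
python3 st.py
```

```text
19.3 key panel mm (y,u,n) [-19.2  63.1   2. ] F(y,u,n) [-0.2 -1.1  1.3] K [-0.002  0.002 -0.025] 0.0234 [ 0.79 -0.04  1.92 -0.31  0.72  2.15]
```

Request:
{"fn": "move_arm", "kwargs": {
  "steps": [0, 0, 0, -0.0008, 0.0018, 0, 0, 0, 0, 0, -0.0022, 0.0012, -0.0013, 0, 0, 0, 0, -0.0036, 0.0006, -0.0026, 0, 0, 0, 0, -0.005, -0.0001, -0.0039, 0, 0, 0, 0, -0.005, -0.0001, -0.0039, 0]
}}

```text
time: 19.8
tool_pos: [0.4301, 0.4209, 0.0719]
ee_rot: [-3.123, -0.597, 0.385]
wrist_force: [-1.0, -0.1, 1.0]
width: 0.0234
finger_force: 29.9
```

```bash
python3 st.py
```

```text
19.8 key panel mm (y,u,n) [-16.5  56.6   1.9] F(y,u,n) [ 0.3 -0.1  1.4] K [-0.     0.003 -0.024] 0.0234 [ 0.8  -0.04  1.93 -0.32  0.72  2.16]
```

Close to the crook; draw on in small steps.

Request:
{"fn": "move_arm", "kwargs": {
  "steps": [0, 0, 0, -0.0007, -0.0003, -0.0006, 0, 0, 0, 0, -0.0014, -0.0006, -0.0013, 0, 0, 0, 0, -0.0014, -0.0006, -0.0013, 0]
}}

```text
time: 20.1
tool_pos: [0.429, 0.4204, 0.0709]
ee_rot: [-3.123, -0.597, 0.385]
wrist_force: [-0.8, 0.2, 0.8]
width: 0.0235
finger_force: 29.9
```

```bash
python3 st.py
```

```text
20.1 key panel mm (y,u,n) [-16.6  54.9   1.9] F(y,u,n) [0.5 0.  1. ] K [-0.     0.003 -0.025] 0.0235 [ 0.8  -0.04  1.93 -0.32  0.72  2.17]
```

Request:
{"fn": "move_arm", "kwargs": {
  "steps": [0, 0, 0, -0.0007, -0.0003, -0.0006, 0, 0, 0, 0, -0.0014, -0.0006, -0.0013, 0, 0, 0, 0, -0.0014, -0.0006, -0.0013, 0]
}}

```text
time: 20.4
tool_pos: [0.4285, 0.4204, 0.0709]
ee_rot: [-3.122, -0.6, 0.384]
wrist_force: [3.1, 0.4, 3.4]
width: 0.0232
finger_force: 29.9
```

```bash
python3 st.py
```

```text
20.4 key panel mm (y,u,n) [-16.3  54.7   2.2] F(y,u,n) [-0.9  4.5  0.6] K [ 0.    -0.    -0.025] 0.0232 [ 0.8  -0.04  1.93 -0.33  0.71  2.17]
```

Request:
{"fn": "move_arm", "kwargs": {
  "steps": [0, 0, 0, -0.0008, -0.0003, -0.0007, 0, 0, 0, 0, -0.0008, -0.0003, -0.0007, 0, 0, 0, 0, -0.0008, -0.0003, -0.0007, 0]
}}

```text
time: 20.7
tool_pos: [0.4282, 0.4205, 0.071]
ee_rot: [-3.121, -0.601, 0.384]
wrist_force: [4.8, 1.6, 4.2]
width: 0.0234
finger_force: 29.9
```

```bash
python3 st.py
```

```text
20.7 key panel mm (y,u,n) [-16.1  54.6   2.4] F(y,u,n) [-0.5  6.5  0. ] K [ 0.001 -0.002 -0.025] 0.0234 [ 0.8  -0.04  1.93 -0.33  0.71  2.17]
```

Request:
{"fn": "move_arm", "kwargs": {
  "steps": [0, 0, 0, -0.0005, -0.0002, -0.0005, 0, 0, 0, 0, -0.0005, -0.0002, -0.0005, 0, 0, 0, 0, -0.0005, -0.0002, -0.0005, 0, 0, 0, 0, -0.0005, -0.0002, -0.0005, 0, 0, 0, 0, -0.0005, -0.0002, -0.0005, 0, 0, 0, 0, -0.0005, -0.0002, -0.0005, 0, 0, 0, 0, -0.0005, -0.0002, -0.0005, 0, 0, 0, 0, -0.0005, -0.0002, -0.0005, 0]
}}

```text
time: 21.5
tool_pos: [0.4281, 0.4205, 0.071]
ee_rot: [-3.121, -0.602, 0.384]
wrist_force: [5.8, 1.8, 4.8]
width: 0.0236
finger_force: 29.9
```

```bash
python3 st.py
```

```text
21.5 key panel mm (y,u,n) [-16.1  54.5   2.4] F(y,u,n) [-0.8  7.7 -0.2] K [ 0.001 -0.003 -0.025] 0.0236 [ 0.8  -0.04  1.94 -0.33  0.71  2.17]
```

Request:
{"fn": "move_arm", "kwargs": {
  "steps": [0, 0, 0, 0.001, 0.0005, 0, 0, 0, 0, 0, 0.002, 0.0009, -0.0001, 0, 0, 0, 0, 0.002, 0.0009, -0.0001, 0]
}}

```text
time: 21.8
tool_pos: [0.4287, 0.4207, 0.0704]
ee_rot: [-3.122, -0.599, 0.384]
wrist_force: [-3.1, -3.4, 12.0]
width: 0.0236
finger_force: 29.9
```

```bash
python3 st.py
```

```text
21.8 key panel mm (y,u,n) [-16.2  54.6   1.6] F(y,u,n) [-1.9  4.5 11.9] K [ 0.     0.    -0.026] 0.0236 [ 0.8  -0.04  1.93 -0.33  0.71  2.17]
```

Request:
{"fn": "move_arm", "kwargs": {
  "steps": [0, 0, 0, -0.0002, -0.0001, 0.0011, 0, 0, 0, 0, -0.0002, -0.0001, 0.0011, 0, 0, 0, 0, -0.0002, -0.0001, 0.0011, 0.25, 0, 0, 0, -0.0002, -0.0001, 0.0011, 0.42, 0, 0, 0, -0.0002, -0.0001, 0.0011, 0.45, 0, 0, 0, -0.0002, -0.0001, 0.0011, 0.45, 0, 0, 0, -0.0002, -0.0001, 0.0011, 0.45]
}}

```text
time: 22.5
tool_pos: [0.4271, 0.4192, 0.0676]
ee_rot: [-3.124, -0.594, 0.385]
wrist_force: [-0.4, 1.1, 0.7]
width: 0.0419
finger_force: 0.0
```

```bash
python3 st.py
```

```text
22.5 key panel mm (y,u,n) [-17.   51.1   0.7] F(y,u,n) [1.1 0.5 0.5] K [-0.002  0.006 -0.024] 0.0419 [ 0.8  -0.04  1.94 -0.32  0.71  2.17]
```

Released with clear fingers; retreat along the panel's normal.

Request:
{"fn": "move_arm", "kwargs": {
  "steps": [0, 0, 0, -0.006, -0.0026, 0.0077, 0.45, 0, 0, 0, -0.018, -0.0078, 0.023, 0.45, 0, 0, 0, -0.035, -0.0155, 0.046, 0.45, 0, 0, 0, -0.053, -0.023, 0.069, 0.45, 0, 0, 0, -0.07, -0.031, 0.092, 0.45, 0, 0, 0, -0.085, -0.037, 0.1, 0.45, 0, 0, 0, -0.085, -0.037, 0.1, 0.45, 0, 0, 0, -0.085, -0.037, 0.1, 0.45]
}}

```text
time: 23.3
tool_pos: [0.3429, 0.3831, 0.1696]
ee_rot: [-3.122, -0.598, 0.385]
wrist_force: [-0.2, 0.4, -0.2]
width: 0.0424
finger_force: 0.0
```

```bash
python3 - <<'E'
from h import *
im,D=snapshot('wrist'); s,_=snapshot('scene')
a=cv2.resize(im[60:260,180:430],(800,600))[:,:,::-1]; b=cv2.resize(s[215:325,85:205],(240,220))[:,:,::-1]
a[380:600,0:240]=b; cv2.imwrite('pics/w7.png',a); print(get_obs()['time'])
for n in (pan(-.0139,.1335,.0195),pan(-.016,.056,.014)): print(proj('wrist',n))
E
```

```text
23.4
[272.33629042  91.91183166]
[277.20790189 180.38213526]
```

View pics/w7.png

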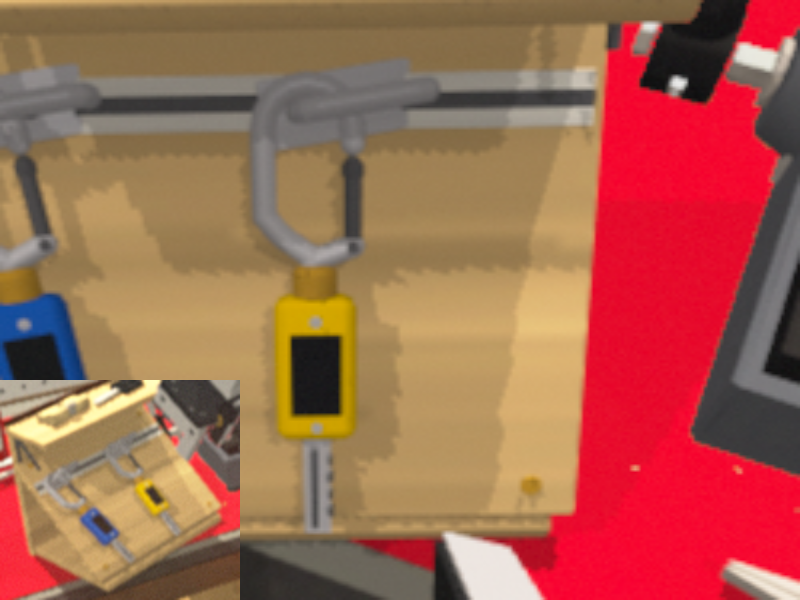

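The picture shows the yellow key hanging on the free eye. Its leg is in the crook (crop about 300,105), the gate is shut up to the nose (352,160), and the head lies on the panel (315,365).

```bash
python3 -c "
from bench import *
print(close_job())"
```

```text
the job is handed in; nothing more can be done
None
```

The yellow key hangs by its snap hook on the free eye's left leg with the gate shut. It held a 7.7 N tug for about 0.8 s and was then released, and I handed the job in at 23.4 s.

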